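# Slide the order pad out over the pass edge

## Task

Without picking it up, push the order pad along the steel stand, red-bound end first, until about 3 cm of it sticks out squarely past the blue-trimmed left edge, so that the next cook can take it there. Keep it flat on the stand all the way, leave the two dip tubs and the steel ramekin where they are, and move clear when done.

Things in the scene. Friction and masses are not known exactly. Their poses are not given: they have to be found in the camera images.
- pad: Order pad, a flat white block of paper 116 mm long, 74 mm wide and 8 to 9 mm thick with a red binding strip across one short end, about 70 g, lying flat and loose on the stand. Origin at the centre of its underside; x along the 116 mm length toward the red-bound end, y across, z up. It starts with the red end pointing roughly at the blue-trimmed edge and slides under a light push (friction about 1 N or less).
- pad_red_end (a point): Middle of the pad's red-bound short end, at its underside: 58 mm from the pad's origin along the pad's x.
- stand: Low stainless steel stand fixed on the pan lid: flat top plate 290 mm (its x) by 380 mm (its y), top 75 mm above its origin, which is the centre of its footprint on the lid. x away from the robot, y toward the blue-trimmed edge (the robot's left), z up. Four round legs; no rim stands above the top; outside the left edge the drop to the lid is 75 mm.
- stand_edge (a point): Middle of the stand's blue-trimmed left edge, on the outermost line at the height of the top plate's upper face; axes as the stand's. The edge runs along the stand's x; +y points out over the drop.
- tub_yellow: Lidded dip tub, yellow, 66 x 73 x 37 mm, about 60 g, standing near the far side of the stand's top. Origin at the centre of its underside. To be left alone.
- tub_green: Lidded dip tub, green, 66 x 73 x 37 mm, about 60 g, beside the other tub. Origin at the centre of its underside. To be left alone.
- ramekin: Empty steel ramekin, 67 mm across and 52 mm high, about 110 g, in the same row as the tubs. Origin at the centre of its underside. To be left alone.

How it is judged:
By the outcome, as a careful person would: the job done as asked, in the order asked, and still so for the second after the job is handed in, with the robot touching nothing.
It also fails if it takes over 40 s, if anything falls off the work surface, if the arm or the gripper's body presses on something with over 40 N, if the wrist force passes 120 N, or if a joint passes its speed limit or range.

## Robot

A 6-joint arm with a two-finger parallel gripper is mounted at the origin on a cart in front of the work surface, level with it; the furniture and walls round the work are solid. World frame = base frame: x ahead of the robot, y to its left, z up, the work surface at z = 0. Lengths are in m, angles in rad, forces in N, time in s.
With the tool pointing down it reaches from about 0.35 to 0.85 m from the base axis. Payload 8.1 kg.
Tool frame: the origin (TCP) lies midway between the tips of the shut fingers; the grasp point (between the pads) lies 19 mm behind it (robot.pinch_z is the distance from the TCP to the grasp point, in m); z points along the fingers, y is the line along which they close (so a half turn about z gives the same grasp; the last joint's range is limited). The gripper opens to 93 mm and grips with 3 to 60 N. Pads are 15 mm wide; open, the fingers measure 128 mm over their backs; the gripper's body (75 mm by 188 mm) begins 65 mm behind the grasp point.
Start: joints at [1.168, 0.13, 1.488, -0, 1.523, -0.085], TCP at [0.187, 0.57, 0.219] pointing down, gripper open.
Joint ranges: [-2.96, 2.96], [-0.89, 2.26], [0.02, 2.5], [-1.34, 4.48], [0, 2.73], [-2.66, 2.66]. Speed limits (rad/s): [2.39, 2.39, 2.79, 3.14, 3.14, 3.14].

## Interface

Orientations are given as a rotation vector (axis times angle).
In Python, from rig import robot gives the robot as it stands.
- The arm moves only by the tool jog_arm, never from a script. Its argument "rows" is a list of rows, each a list of 3 entries, a list of its own where there are three numbers: the shift along the tool's x, y, z in mm, then the turn about the tool's z in degrees, then the opening in per cent of the stroke, from 0 (shut) to 100 (fully open). In form: [[[dx, dy, dz], yaw, claw], ...]. A call has 1 to 5 rows; each row shifts and turns the commanded pose from where the row before left it, along the tool's axes as they then stand; what a row does not reach is not made up. A row lasts 1/12 s, in which the tool goes at most 41.7 mm and 7.16 degrees, less where a joint would pass 70% of its speed; a pose out of reach is approached as far as the arm can. A call is refused whole if a number of a shift passes 41.7 or a number of a turn 7.16, either way. A call with a gripper value outside its range is refused whole. The fingers move at their own pace and stop on an object; "newtons" is the grip in N (left out, the last holds). Time passes only in rows, so rows that do not move let the fingers close. It gives the time, the measured TCP pose, the force, the opening and the grip force at its end, in the units of the state.
- robot.sense(): the state, without advancing time (a new reading comes with each control period).
- robot.capture(name): name is "scene" or "top" or "wrist"; returns (picture, depth): 420x560x3 uint8, red, green, blue; 420x560 float32, m along the optical axis (not along the pixel's ray), 0 where there is no reading.
- robot.calibration(name): a dict with "fov_y" (degrees; the focal length in pixels is half the picture's height over the tangent of half this angle, whatever the lens; pixels are square), "cx", "cy" (the principal point, pixels), "R" (3x3) and "t" (3): a world point X has camera coordinates R X + t; the wrist camera has in their place "T_tool_cam" (4x4, takes a point from camera to tool coordinates, whose origin is the TCP and whose axes are the flange's). Camera axes: x right, y down, z forward; pixel columns grow to the right and rows downward; lengths in m; the calibration is good to about 2 mm. The wrist camera is an equidistant fisheye: a pixel r from the principal point sees the ray r / f radians off the axis. A picture is of the moment at which its call begins: read the wrist's pose just before it. calibration takes no time and is no camera call.
- robot.sign_off(): hands the job in; it is judged then, once.
The state is a dict: "t": time; "qpos": joint angles; "joint_velocities": joint speeds; "joint_efforts": joint torques, N m; "tcp_pos": TCP position; "tcp_rot": TCP orientation; "wrist_force": force on the tool from outside, world axes, zero at the start; "ft_torque": the same for the moment, N m; "gripper_width": finger opening in m; "grasp_force": force on a finger pad.
Only numpy, scipy, OpenCV 4.12 (cv2) and the standard library are available. Lean on these libraries where they do the work, as an engineer would, in place of code of your own. Each camera call takes 0.05 s, during which the arm holds its last target. There are 200 camera calls.

## Working session

There is one attempt and no reset: what is moved stays moved. The work goes in short steps, Python scripts to look and compute and a tool call to move; the robot and the scene stay as the last step left them, time stands still between calls to the robot, and variables do not carry over. Pictures are saved under pics/ and viewed, at most 10 in all, crops included, and the job is handed in when it is done.

Besides the shell and the picture viewer there is one more tool, called after "Call:" by a JSON object that holds its "name" and its "arguments", one argument or row to a line. jog_arm: Moves the arm, as the interface text tells. Its arguments: {"type":"object","properties":{"rows":{"type":"array"},"newtons":{"type":"number"}},"required":["rows"]}

```bash
mkdir -p pics
python3 - <<'E'
from rig import robot
import cv2,numpy as np
s=robot.sense();print(s['tcp_pos'],s['tcp_rot'],s['gripper_width'])
for n in ['scene','top']:
    p,d=robot.capture(n);cv2.imwrite(f'pics/{n}0.png',p[:,:,::-1]);np.savez(f'pics/{n}0',p=p,d=d);print(n,robot.calibration(n))
E
```

```text
[0.18725975 0.56944759 0.21760447] [-4.97058427e-01 -3.10160390e+00  2.74630650e-03] 0.09304475476081109
scene {'fov_y': 52.50996134302086, 'cx': 277.9912711852321, 'cy': 207.53041717436508, 'R': array([[ 0.87098159, -0.4912879 , -0.00522259],
       [-0.28735829, -0.50076459, -0.81649252],
       [ 0.39851761,  0.71265071, -0.57733239]]), 't': array([-0.51006019,  0.2320033 ,  0.65994138])}
top {'fov_y': 55.7573951900372, 'cx': 278.2068393165075, 'cy': 215.51185486379688, 'R': array([[ 2.02549812e-03, -9.99997664e-01, -7.54588110e-04],
       [-9.99158908e-01, -1.99289321e-03, -4.09573620e-02],
       [ 4.09557625e-02,  8.36912491e-04, -9.99160610e-01]]), 't': array([6.31715481e-04, 5.72283404e-01, 8.84054062e-01])}
```

View pics/top0.png

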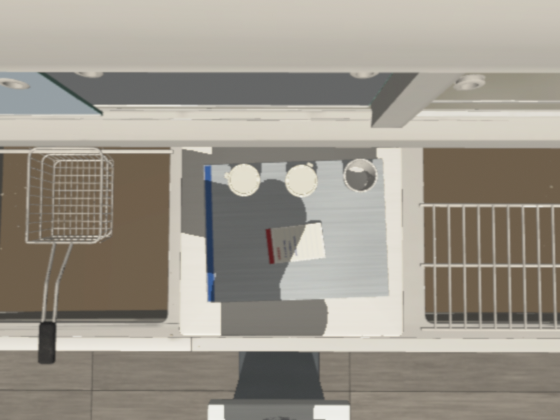

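View pics/scene0.png

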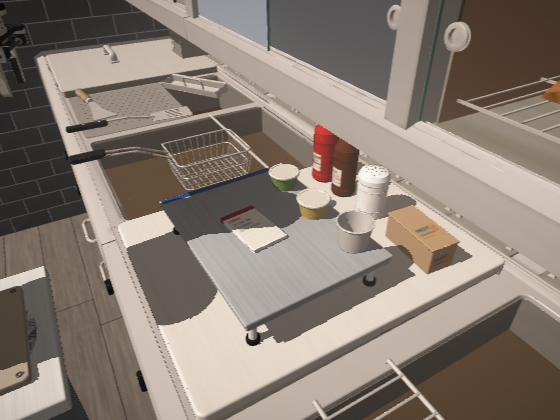

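The top view shows the stand with its blue edge at left, from (206,166) to (211,300). The pad's corners are near (267,230), (272,264), (325,258) and (321,222), with the red end at left. The tubs are at (243,180) and (301,180) and the ramekin at (360,176). The scene view agrees. Next I'll turn these into positions from both views.

```bash
cat > h.py <<'E'
import numpy as np,cv2
from rig import robot
def pts(n,d):
    c=robot.calibration(n);f=d.shape[0]/2/np.tan(np.radians(c['fov_y']/2))
    v,u=np.indices(d.shape);P=np.stack([(u-c['cx'])/f*d,(v-c['cy'])/f*d,d],-1)
    return (P-c['t'])@c['R']
def masks(p,P):
    r,g,b=[p[...,i].astype(int) for i in range(3)]
    z=P[...,2];x=P[...,0];y=P[...,1]
    on=(z>.05)&(z<.1)&(x>.3)&(x<.75)&(abs(y)<.35)
    red=on&(r>g+50)&(r>b+50); blue=on&(b>r+40)
    white=on&(r>185)&(r-b>8)&(y>-.2)&(y<.2)&(x<.6)
    return red,blue,white
def rect(M,P):
    n,l=cv2.connectedComponents(M.astype(np.uint8)); 
    k=1+np.argmax([np.sum(l==i) for i in range(1,n)])
    q=P[l==k]; return cv2.minAreaRect((q[:,:2]*1000).astype(np.float32)),np.median(q[:,2])*1000,len(q)
E
python3 - <<'E'
from h import *
for n in ['scene','top']:
    a=np.load(f'pics/{n}0.npz');p,d=a['p'],a['d'];P=pts(n,d);R,B,W=masks(p,P)
    for m in (R,B,cv2.morphologyEx((R|W).astype(np.uint8),cv2.MORPH_CLOSE,np.ones((5,5)))>0):
        r=rect(m,P);print(n,np.round(cv2.boxPoints(r[0])).tolist(),np.round(r[0][1]),round(r[0][2],1),r[1:])
    S=(abs(P[...,2]-.075)<.006)&(P[...,0]>.3)&(P[...,0]<.8)&(abs(P[...,1])<.3)
    r=rect(S,P);print('stand',np.round(cv2.boxPoints(r[0])).tolist(),r[1:])
    T=(P[...,2]>.095)&(P[...,2]<.14)&(P[...,0]>.4)&(P[...,0]<.72)&(abs(P[...,1])<.25)
    k,l,st,ce=cv2.connectedComponentsWithStats(T.astype(np.uint8))
    for i in range(1,k):
        if st[i,4]>60:
            q=P[l==i]*1000;print('obj',q.min(0).round(),q.max(0).round(),st[i,4])
a=np.load('pics/top0.npz');P=pts('top',a['d'])
print(P[[20,60,90,130],280].round(2), P[[20,60,90,130],230].round(2),P[[120],390].round(2))
E
```

```text
Traceback (most recent call last):
  File "h.py", line 16, in rect
    k=1+np.argmax([np.sum(l==i) for i in range(1,n)])
        ~~~~~~~~~^^^^^^^^^^^^^^^^^^^^^^^^^^^^^^^^^^^^
ValueError: attempt to get argmax of an empty sequence
```

Run:
```python
from h import *
for n,L in [('scene',[(232,212),(240,213),(260,235),(180,197),(250,280)]),('top',[(270,247),(295,243),(315,240),(208,230),(350,240),(210,280),(243,180),(345,280)])]:
    a=np.load(f'pics/{n}0.npz');p,d=a['p'],a['d'];P=pts(n,d)
    for u,v in L: print(n,u,v,p[v,u],d[v,u],P[v,u].round(3))
```

```text
scene 232 212 [78 74 72] 0.8445833 [0.502 0.038 0.073]
scene 240 213 [74 31 30] 0.82405394 [0.509 0.013 0.084]
scene 260 235 [235 226 208] 0.7671643 [ 0.511 -0.067  0.085]
scene 180 197 [ 50  81 138] 0.8855298 [0.43  0.137 0.075]
scene 250 280 [178 171 168] 0.6897635 [ 0.45  -0.15   0.074]
top 270 247 [90 30 31] 0.82076824 [0.504 0.019 0.084]
top 295 243 [106 104 103] 0.8213823 [ 0.512 -0.033  0.084]
top 315 240 [232 229 216] 0.82035255 [ 0.519 -0.074  0.085]
top 208 230 [38 57 84] 0.8319378 [0.539 0.149 0.074]
top 350 240 [186 188 184] 0.8305816 [ 0.519 -0.149  0.075]
top 210 280 [ 61  98 155] 0.8249006 [0.435 0.143 0.077]
top 243 180 [226 221 206] 0.7986141 [0.64  0.073 0.112]
top 345 280 [187 188 184] 0.82769126 [ 0.435 -0.138  0.074]
```

```bash
cat >> h.py <<'E'
def masks(p,P):
    r,g,b=[p[...,i].astype(float) for i in range(3)]
    x,y,z=P[...,0],P[...,1],P[...,2]
    on=(z>.05)&(z<.1)&(x>.3)&(x<.75)&(abs(y)<.35)
    return on&(r>1.6*g)&(r>1.6*b), on&(b>1.45*r), on&(z>.0795)&(z<.092)&(x<.59)
def report(n,p,d):
    P=pts(n,d)
    for k,m in zip(('red','blue','pad'),masks(p,P)):
        r=rect(m,P);print(n,k,np.round(cv2.boxPoints(r[0])).tolist(),np.round(r[0][0]),np.round(r[0][1]),round(r[0][2],1),r[1:])
E
python3 - <<'E'
from h import *
for n in ['scene','top']:
    a=np.load(f'pics/{n}0.npz');p,d=a['p'],a['d'];P=pts(n,d);report(n,p,d)
    S=(abs(P[...,2]-.075)<.006)&(P[...,0]>.3)&(P[...,0]<.8)&(abs(P[...,1])<.3)
    r=rect(S,P);print('stand',np.round(cv2.boxPoints(r[0])).tolist(),r)
    T=(P[...,2]>.095)&(P[...,2]<.14)&(P[...,0]>.4)&(P[...,0]<.72)&(abs(P[...,1])<.25)
    k,l,st,ce=cv2.connectedComponentsWithStats(T.astype(np.uint8))
    for i in range(1,k):
        if st[i,4]>60:
            q=P[l==i]*1000;print('obj',q.min(0).round(),q.max(0).round(),st[i,4])
print(P[[20,60,90,130],280].round(2), P[[120],390].round(2))
E
```

```text
scene red [[467.0, 19.0], [468.0, 6.0], [541.0, 16.0], [540.0, 29.0]] [504.  17.] [74. 13.] 7.7 (np.float64(83.71210693008932), 134)
scene blue [[391.0, 148.0], [392.0, 130.0], [651.0, 143.0], [650.0, 160.0]] [521. 145.] [260.  17.] 2.7 (np.float64(74.6493339815807), 337)
scene pad [[466.0, 20.0], [482.0, -97.0], [555.0, -87.0], [540.0, 30.0]] [511. -34.] [ 74. 118.] 7.6 (np.float64(83.1468878967033), 1562)
stand [[385.0, 149.0], [401.0, -232.0], [692.0, -220.0], [676.0, 161.0]] (((538.3910522460938, -35.26853942871094), (291.3141784667969, 381.75030517578125), 2.356126308441162), np.float64(74.9406603126198), 16713)
obj [606.  37.  95.] [670. 109. 113.] 509
obj [605. -78.  95.] [674. -11. 114.] 669
obj [ 613. -194.   95.] [ 680. -128.  129.] 1040
top red [[471.0, 19.0], [472.0, 11.0], [542.0, 20.0], [541.0, 28.0]] [506.  20.] [71.  8.] 7.1 (np.float64(84.89898568720949), 136)
top blue [[393.0, 148.0], [394.0, 135.0], [674.0, 145.0], [674.0, 158.0]] [534. 146.] [281.  13.] 2.2 (np.float64(75.99325790172055), 771)
top pad [[470.0, 20.0], [483.0, -95.0], [556.0, -86.0], [542.0, 29.0]] [513. -33.] [ 73. 116.] 6.9 (np.float64(84.04272054329084), 1960)
stand [[388.0, 151.0], [401.0, -230.0], [692.0, -219.0], [679.0, 161.0]] (((539.9495239257812, -34.3984375), (290.6184387207031, 380.406494140625), 2.0078890323638916), np.float64(75.71129520123122), 20391)
obj [ 616. -193.   95.] [ 680. -127.  131.] 400
obj [607. -76. 107.] [677. -12. 117.] 846
obj [609.  38. 107.] [672. 109. 117.] 840
[[ 0.68  0.    0.64]
 [ 0.68  0.    0.58]
 [ 0.73 -0.    0.37]
 [ 0.69 -0.    0.3 ]] [[ 0.7  -0.16  0.34]]
```

Call:
{"name": "jog_arm", "arguments": {
  "rows": [
    [[-27,-27,0],0,38],
    [[-27,-27,0],0,38],
    [[-27,-27,0],0,38],
    [[-27,-27,0],0,38],
    [[-27,-27,0],0,38]
  ]
}}

```text
t: 0.52
tcp_pos: [0.2737, 0.3978, 0.218]
tcp_rot: [-0.496, -3.102, 0.001]
wrist_force: [1.0, 0.3, -0.1]
gripper_width: 0.0639
grasp_force: 0.0
```

Call:
{"name": "jog_arm", "arguments": {
  "rows": [
    [[-27,-27,0],0,38],
    [[-27,-27,0],0,38],
    [[-27,-27,0],0,38],
    [[-27,-27,0],0,38],
    [[-27,-27,0],0,38]
  ]
}}

```text
t: 0.93
tcp_pos: [0.3597, 0.2273, 0.2184]
tcp_rot: [-0.497, -3.102, 0.0]
wrist_force: [0.8, 0.2, -0.0]
gripper_width: 0.0362
grasp_force: 0.0
```

Call:
{"name": "jog_arm", "arguments": {
  "rows": [
    [[-27,-27,0],0,38],
    [[-27,-27,0],0,38],
    [[-27,-27,0],0,38],
    [[-27,-27,0],0,38],
    [[-27,-27,0],0,38]
  ]
}}

```text
t: 1.35
tcp_pos: [0.4459, 0.0568, 0.2185]
tcp_rot: [-0.497, -3.102, -0.0]
wrist_force: [0.9, 1.8, 1.2]
gripper_width: 0.0351
grasp_force: 0.0
```

Call:
{"name": "jog_arm", "arguments": {
  "rows": [
    [[-27,-27,0],0,38],
    [[-27,-27,0],0,38],
    [[-27,-27,0],0,38],
    [[-27,-27,0],0,38],
    [[-27,-27,0],0,38]
  ]
}}

```text
t: 1.77
tcp_pos: [0.5319, -0.1137, 0.2181]
tcp_rot: [-0.498, -3.101, -0.0]
wrist_force: [0.1, 1.2, 0.3]
gripper_width: 0.0352
grasp_force: 0.0
```

Call:
{"name": "jog_arm", "arguments": {
  "rows": [
    [[0,0,0],7,38],
    [[0,0,0],7,38],
    [[0,0,0],7,38],
    [[0,0,0],7,38],
    [[0,0,0],7,38]
  ]
}}

```text
t: 2.18
tcp_pos: [0.5314, -0.1118, 0.218]
tcp_rot: [-1.415, -2.803, 0.0]
wrist_force: [0.6, 0.5, -0.3]
gripper_width: 0.0352
grasp_force: 0.0
```

Call:
{"name": "jog_arm", "arguments": {
  "rows": [
    [[0,0,0],7,38],
    [[0,0,0],7,38],
    [[0,0,0],7,38],
    [[0,0,0],7,38],
    [[0,0,0],7,38]
  ]
}}

```text
t: 2.6
tcp_pos: [0.5314, -0.1116, 0.2181]
tcp_rot: [-2.193, -2.249, 0.001]
wrist_force: [0.4, -0.8, 0.5]
gripper_width: 0.0352
grasp_force: 0.0
```

```bash
cat >> h.py <<'E'
def st():
    from scipy.spatial.transform import Rotation as Ro
    s=robot.sense();M=Ro.from_rotvec(s['tcp_rot']).as_matrix()
    print('t',s['t'],'tcp',np.round(s['tcp_pos']*1000,1),'x',M[:,0].round(3),'y',M[:,1].round(3),'z',M[:,2].round(3),'w',s['gripper_width'],'F',np.round(s['wrist_force'],1),s['qpos'].round(2))
E
python3 -c "
from h import *;st()"
```

```text
t 2.6 tcp [ 531.4 -111.6  218.1] x [-0.025  1.     0.   ] y [ 1.     0.025 -0.001] z [-0.001  0.    -1.   ] w 0.03521960399011068 F [ 0.4 -0.8  0.5] [-0.3  -0.02  1.65 -0.    1.52 -0.33]
```

Call:
{"name": "jog_arm", "arguments": {
  "rows": [
    [[-13,-16,0],-0.8,38],
    [[0,0,35],0,38],
    [[0,0,35],0,38],
    [[0,0,35],0,38],
    [[0,0,25],0,38]
  ]
}}

```text
t: 3.02
tcp_pos: [0.5143, -0.1247, 0.0851]
tcp_rot: [-2.169, -2.269, 0.002]
wrist_force: [-0.9, 0.3, 0.1]
gripper_width: 0.0351
grasp_force: 0.0
```

Call:
{"name": "jog_arm", "arguments": {
  "rows": [
    [[0,0,8],0,38],
    [[0,0,0],0,38],
    [[0,0,0],0,38]
  ]
}}

```text
t: 3.27
tcp_pos: [0.5162, -0.1253, 0.0811]
tcp_rot: [-2.171, -2.271, 0.0]
wrist_force: [1.0, 0.9, 0.4]
gripper_width: 0.0353
grasp_force: 0.0
```

Run:
```python
from h import *
st()
for n in ['scene','wrist']:
    p,d=robot.capture(n);
    if n=='scene': 
        c=cv2.resize(p[180:280,190:320],None,fx=6,fy=6)
        cv2.imwrite('pics/s1.png',c[:600,:780,::-1])
    else: cv2.imwrite('pics/w1.png',p[:,:,::-1])
```

```text
t 3.2667 tcp [ 516.2 -125.3   81.1] x [-0.045  0.999  0.   ] y [ 0.999  0.045 -0.   ] z [-0.  0. -1.] w 0.035277885214602255 F [1.  0.9 0.4] [-0.33  0.06  1.83 -0.    1.26 -0.38]
```

View pics/s1.png

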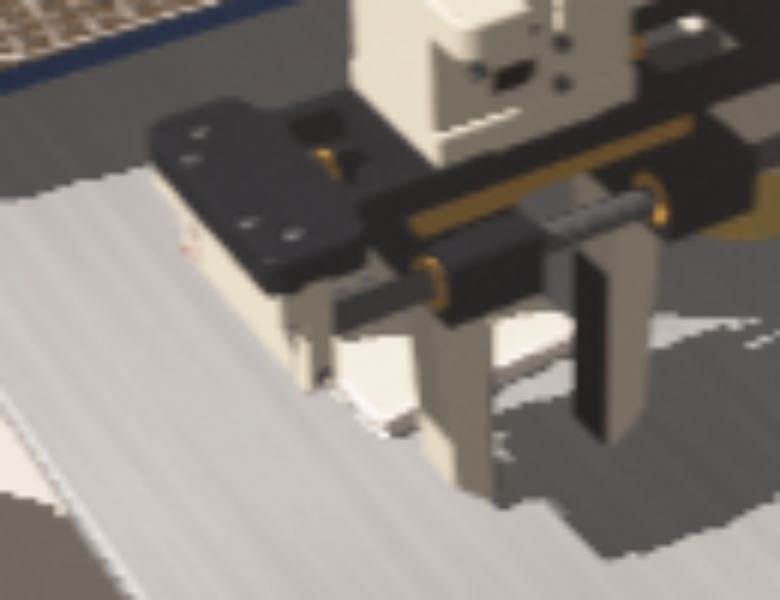

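View pics/w1.png

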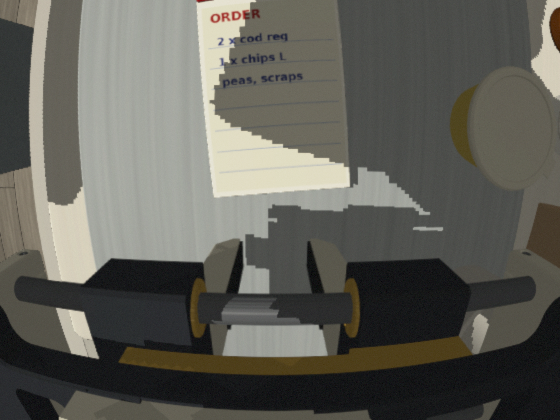

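The scene crop shows both finger tips behind the pad's back end, near (475,490) and (600,440), with nothing touching. The wrist view has the pad's back end at (213,195) to (348,185), and the fingers at columns 205–350 line up with it. I'll lower slightly and start pushing.

Call:
{"name": "jog_arm", "arguments": {
  "rows": [
    [[0,0,2],0.3,38],
    [[0,0,0],0,38],
    [[8,0,0],0,38],
    [[6,0,0],0,38],
    [[4,0,0],0,38]
  ]
}}

```text
t: 3.78
tcp_pos: [0.5154, -0.1062, 0.0788]
tcp_rot: [-2.176, -2.266, -0.001]
wrist_force: [0.3, 1.0, 0.4]
gripper_width: 0.035
grasp_force: 0.0
```

Call:
{"name": "jog_arm", "arguments": {
  "rows": [
    [[4,0,0],0,38],
    [[4,0,0],0,38],
    [[4,0,0],0,38],
    [[4,0,0],0,38],
    [[4,0,0],0,38]
  ]
}}

```text
t: 4.2
tcp_pos: [0.5146, -0.0869, 0.0787]
tcp_rot: [2.177, 2.265, -0.0]
wrist_force: [0.6, 0.3, 0.9]
gripper_width: 0.0351
grasp_force: 0.2
```

Call:
{"name": "jog_arm", "arguments": {
  "rows": [
    [[4,0,0],0,38],
    [[4,0,0],0,38],
    [[4,0,0],0,38],
    [[4,0,0],0,38],
    [[4,0,0],0,38]
  ]
}}

```text
t: 4.62
tcp_pos: [0.5138, -0.0669, 0.0787]
tcp_rot: [2.177, 2.265, -0.0]
wrist_force: [0.2, -0.5, -0.1]
gripper_width: 0.0356
grasp_force: 0.3
```

Run:
```python
from h import *
st()
p,d=robot.capture('wrist');cv2.imwrite('pics/w2.png',p[:,:,::-1])
p,d=robot.capture('scene');report('scene',p,d)
```

```text
t 4.6167 tcp [513.8 -66.9  78.7] x [-0.04   0.999 -0.   ] y [0.999 0.04  0.   ] z [ 0. -0. -1.] w 0.03557227007438477 F [ 0.2 -0.5 -0.1] [-0.23  0.02  1.86 -0.    1.25 -0.27]
scene red [[510.0, 53.0], [510.0, 53.0], [510.0, 53.0], [510.0, 53.0]] [510.  53.] [0. 0.] 0.0 (np.float64(82.93639827693012), 1)
scene blue [[392.0, 146.0], [393.0, 133.0], [473.0, 136.0], [472.0, 149.0]] [432. 141.] [80. 13.] 1.9 (np.float64(74.67205014582153), 122)
scene pad [[504.0, -75.0], [544.0, -79.0], [552.0, 4.0], [512.0, 8.0]] [528. -36.] [83. 41.] 84.4 (np.float64(83.16560825155773), 342)
```

View pics/w2.png

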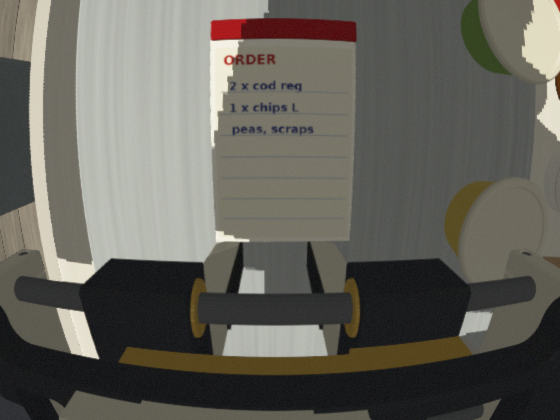

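The wrist view shows the pad squared against both fingers, with its back end at row 241 (columns 213–350) and the red strip level at row 30. The tubs are untouched, so I'll push on.

Call:
{"name": "jog_arm", "arguments": {
  "rows": [
    [[5,0,0],0,38],
    [[5,0,0],0,38],
    [[5,0,0],0,38],
    [[5,0,0],0,38],
    [[5,0,0],0,38]
  ]
}}

```text
t: 5.13
tcp_pos: [0.5127, -0.0417, 0.0786]
tcp_rot: [-2.176, -2.265, 0.0]
wrist_force: [-0.1, -1.1, 0.5]
gripper_width: 0.0354
grasp_force: 0.2
```

Call:
{"name": "jog_arm", "arguments": {
  "rows": [
    [[5,0,0],0,38],
    [[5,0,0],0,38],
    [[5,0,0],0,38],
    [[5,0,0],0,38],
    [[5,0,0],0,38]
  ]
}}

```text
t: 5.55
tcp_pos: [0.5118, -0.0168, 0.0786]
tcp_rot: [2.177, 2.265, 0.0]
wrist_force: [0.4, 0.3, 0.7]
gripper_width: 0.0354
grasp_force: 0.2
```

Call:
{"name": "jog_arm", "arguments": {
  "rows": [
    [[5,0,0],0,38],
    [[5,0,0],0,38],
    [[5,0,0],0,38],
    [[5,0,0],0,38],
    [[5,0,0],0,38]
  ]
}}

```text
t: 5.97
tcp_pos: [0.5108, 0.0082, 0.0786]
tcp_rot: [-2.177, -2.265, -0.0]
wrist_force: [-0.8, -0.9, -0.6]
gripper_width: 0.0354
grasp_force: 0.1
```

Call:
{"name": "jog_arm", "arguments": {
  "rows": [
    [[5,0,0],0,38],
    [[5,0,0],0,38],
    [[5,0,0],0,38],
    [[4,0,0],0,38],
    [[3,0,0],0,38]
  ]
}}

```text
t: 6.38
tcp_pos: [0.5099, 0.0302, 0.0786]
tcp_rot: [-2.176, -2.266, 0.0]
wrist_force: [-0.2, -0.0, 0.0]
gripper_width: 0.0348
grasp_force: 0.1
```

Run:
```python
from h import *
st()
p,d=robot.capture('wrist');cv2.imwrite('pics/w3.png',p[:,:,::-1])
p,d=robot.capture('top');report('top',p,d)
```

```text
t 6.3833 tcp [509.9  30.2  78.6] x [-0.04   0.999  0.   ] y [ 0.999  0.04  -0.   ] z [-0.  0. -1.] w 0.03484920642803283 F [-0.2 -0.   0. ] [-0.04  0.    1.88  0.    1.25 -0.08]Traceback (most recent call last):
  File "<stdin>", line 4, in <module>
  File "h.py", line 26, in report
    r=rect(m,P);print(n,k,np.round(cv2.boxPoints(r[0])).tolist(),np.round(r[0][0]),np.round(r[0][1]),round(r[0][2],1),r[1:])
  File "h.py", line 16, in rect
    k=1+np.argmax([np.sum(l==i) for i in range(1,n)])
        ~~~~~~~~~^^^^^^^^^^^^^^^^^^^^^^^^^^^^^^^^^^^^
    return _wrapfunc(a, 'argmax', axis=axis, out=out, **kwds)
    return _wrapit(obj, method, *args, **kwds)
    result = getattr(arr, method)(*args, **kwds)
ValueError: attempt to get argmax of an empty sequence
```

View pics/w3.png

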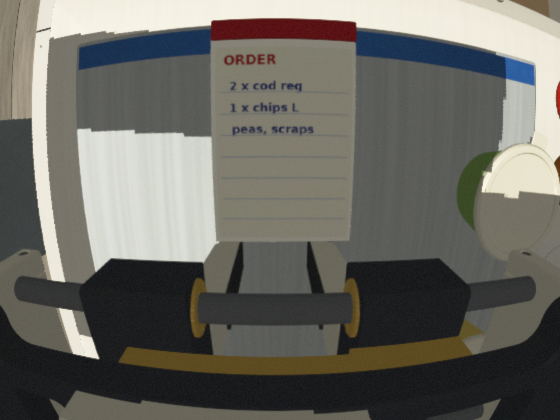

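In the wrist view the red end (row 22) has just reached the blue edge (outer line at about row 30), and the pad is still square to the fingers. I'll push 24 mm more, short of the goal, then back off and measure.

Call:
{"name": "jog_arm", "arguments": {
  "rows": [
    [[5,0,0],0,38],
    [[5,0,0],0,38],
    [[5,0,0],0,38],
    [[5,0,0],0,38],
    [[4,0,0],0,38]
  ]
}}

```text
t: 6.9
tcp_pos: [0.5089, 0.0543, 0.0786]
tcp_rot: [-2.176, -2.266, -0.0]
wrist_force: [-0.0, -0.1, 0.2]
gripper_width: 0.0355
grasp_force: 0.2
```

Call:
{"name": "jog_arm", "arguments": {
  "rows": [
    [[0,0,0],0,38],
    [[-10,0,0],0,38],
    [[-10,0,-20],0,38],
    [[-35,0,-20],0,38],
    [[-40,0,0],0,38]
  ]
}}

```text
t: 7.32
tcp_pos: [0.515, -0.042, 0.1228]
tcp_rot: [2.17, 2.266, 0.005]
wrist_force: [1.5, -0.3, 0.3]
gripper_width: 0.0355
grasp_force: 0.0
```

Call:
{"name": "jog_arm", "arguments": {
  "rows": [
    [[-40,0,0],0,38],
    [[-40,0,0],0,38],
    [[0,0,0],0,38],
    [[0,0,0],0,38]
  ]
}}

```text
t: 7.65
tcp_pos: [0.5155, -0.124, 0.1187]
tcp_rot: [2.181, 2.26, -0.0]
wrist_force: [0.4, 0.9, -0.2]
gripper_width: 0.0352
grasp_force: 0.0
```

Run:
```python
from h import *
st()
for n in ('scene','top'):
    p,d=robot.capture(n)
    if n=='scene': cv2.imwrite('pics/s4.png',p[:,:,::-1])
    else: cv2.imwrite('pics/t4.png',cv2.resize(p[140:300,190:400],None,fx=3,fy=3)[:,:,::-1])
    try: report(n,p,d)
    except Exception as e: print(e)
```

```text
t 7.65 tcp [ 515.5 -124.   118.7] x [-0.036  0.999 -0.   ] y [ 0.999  0.036 -0.   ] z [-0. -0. -1.] w 0.035235095936929826 F [ 0.4  0.9 -0.2] [-0.33  0.01  1.8  -0.    1.33 -0.37]
scene red [[471.0, 176.0], [472.0, 163.0], [545.0, 168.0], [544.0, 180.0]] [508. 172.] [73. 13.] 3.6 (np.float64(83.57834314797296), 90)
scene blue [[391.0, 147.0], [391.0, 133.0], [473.0, 135.0], [472.0, 149.0]] [432. 141.] [81. 14.] 1.8 (np.float64(74.56211080570709), 125)
scene pad [[471.0, 179.0], [475.0, 61.0], [548.0, 64.0], [544.0, 181.0]] [510. 121.] [ 73. 118.] 2.2 (np.float64(82.76513861398367), 422)
top red [[477.0, 177.0], [477.0, 168.0], [543.0, 172.0], [543.0, 180.0]] [510. 174.] [66.  9.] 2.6 (np.float64(85.04057439381607), 128)
top blue [[549.0, 153.0], [550.0, 141.0], [674.0, 145.0], [674.0, 157.0]] [612. 149.] [125.  12.] 1.8 (np.float64(75.92224205678188), 338)
top pad [[473.0, 178.0], [478.0, 62.0], [551.0, 65.0], [546.0, 181.0]] [512. 121.] [ 73. 116.] 2.3 (np.float64(83.99306593821188), 1963)
```

View pics/s4.png

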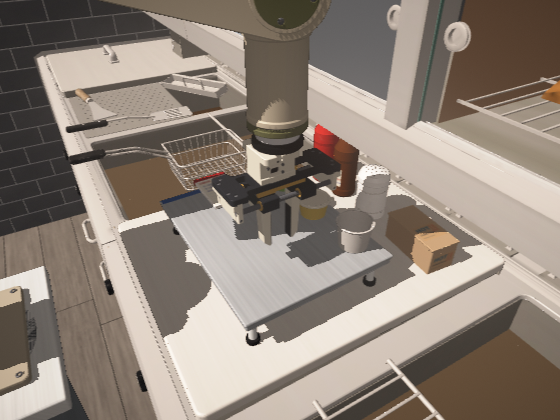

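The scene view shows the pad lying flat with its red end past the blue edge, near (210,180). Both cameras give about 25 mm of overhang and squareness within 0.2°. One more small push of about 5.5 mm should do it.

Call:
{"name": "jog_arm", "arguments": {
  "rows": [
    [[38,0,0],0,38],
    [[38,0,0],0,38],
    [[38,0,0],0,38],
    [[36,0,0],0,38],
    [[0,0,20],0,38]
  ]
}}

```text
t: 8.17
tcp_pos: [0.5119, 0.0358, 0.1023]
tcp_rot: [2.167, 2.27, 0.01]
wrist_force: [1.8, 0.1, 1.1]
gripper_width: 0.0355
grasp_force: 0.0
```

Call:
{"name": "jog_arm", "arguments": {
  "rows": [
    [[0,0,20],0,38],
    [[0,0,0],0,38],
    [[0,0,0],0,38]
  ]
}}

```text
t: 8.42
tcp_pos: [0.5088, 0.03, 0.0782]
tcp_rot: [-2.173, -2.267, 0.002]
wrist_force: [-0.4, -0.2, -1.0]
gripper_width: 0.0351
grasp_force: 0.0
```

```bash
python3 -c "
from h import *;st()"
```

```text
t 8.4167 tcp [508.8  30.   78.2] x [-0.042  0.999  0.   ] y [ 0.999  0.042 -0.002] z [-0.002  0.    -1.   ] w 0.03508156129554575 F [-0.4 -0.2 -1. ] [-0.04  0.    1.88  0.    1.25 -0.08]
```

Target y is about 0.060, so 30 mm forward, then clear.

Call:
{"name": "jog_arm", "arguments": {
  "rows": [
    [[8,0,0],0,38],
    [[7,0,0],0,38],
    [[5,0,0],0,38],
    [[3,0,0],0,38],
    [[3,0,0],0,38]
  ]
}}

```text
t: 8.83
tcp_pos: [0.509, 0.0551, 0.079]
tcp_rot: [2.176, 2.265, 0.0]
wrist_force: [-0.5, -1.4, 0.0]
gripper_width: 0.0353
grasp_force: 0.6
```

Call:
{"name": "jog_arm", "arguments": {
  "rows": [
    [[2,0,0],0,38],
    [[2,0,0],0,38],
    [[0,0,0],0,38],
    [[0,0,0],0,38]
  ]
}}

```text
t: 9.17
tcp_pos: [0.5087, 0.0586, 0.0786]
tcp_rot: [-2.177, -2.265, 0.0]
wrist_force: [-0.7, 0.2, -0.1]
gripper_width: 0.0354
grasp_force: 0.0
```

Call:
{"name": "jog_arm", "arguments": {
  "rows": [
    [[-10,0,0],0,38],
    [[-20,0,-20],0,38],
    [[-25,0,-30],0,38],
    [[-25,-10,-30],0,38],
    [[-35,-20,0],0,38]
  ]
}}

```text
t: 9.58
tcp_pos: [0.4874, -0.059, 0.1655]
tcp_rot: [2.169, 2.261, 0.009]
wrist_force: [0.9, -0.8, 0.2]
gripper_width: 0.0351
grasp_force: 0.0
```

Call:
{"name": "jog_arm", "arguments": {
  "rows": [
    [[-35,-20,0],0,38],
    [[-35,-20,0],0,38],
    [[-35,-20,0],0,38],
    [[0,0,0],0,38],
    [[0,0,0],0,38]
  ]
}}

```text
t: 10.0
tcp_pos: [0.4265, -0.1672, 0.1587]
tcp_rot: [2.182, 2.259, -0.0]
wrist_force: [0.5, 0.3, 0.4]
gripper_width: 0.0353
grasp_force: 0.0
```

Run:
```python
from h import *
st()
for n in ('scene','top'):
    p,d=robot.capture(n)
    if n=='top': cv2.imwrite('pics/t5.png',cv2.resize(p[140:320,190:420],None,fx=3,fy=3)[:,:,::-1])
    try: report(n,p,d)
    except Exception as e: print(e)
    P=pts(n,d)
    T=(P[...,2]>.095)&(P[...,2]<.135)&(P[...,0]>.58)&(P[...,0]<.72)&(abs(P[...,1])<.25)
    k,l,st_,ce=cv2.connectedComponentsWithStats(T.astype(np.uint8))
    for i in range(1,k):
        if st_[i,4]>60:
            q=P[l==i]*1000;print('obj',q.min(0).round(),q.max(0).round(),st_[i,4])
```

```text
t 10.0 tcp [ 426.5 -167.2  158.7] x [-0.035  0.999 -0.   ] y [0.999 0.035 0.   ] z [ 0. -0. -1.] w 0.03531542777227554 F [0.5 0.3 0.4] [-0.49 -0.23  1.94 -0.    1.42 -0.52]
attempt to get argmax of an empty sequence
obj [605. -78.  95.] [674. -13. 114.] 627
obj [ 613. -194.   95.] [ 680. -127.  129.] 1044
top red [[475.0, 180.0], [475.0, 173.0], [543.0, 174.0], [543.0, 181.0]] [509. 177.] [68.  7.] 0.9 (np.float64(84.76972517880054), 106)
top blue [[549.0, 153.0], [550.0, 141.0], [674.0, 145.0], [674.0, 158.0]] [612. 149.] [125.  12.] 2.0 (np.float64(75.87005749009664), 346)
top pad [[473.0, 182.0], [477.0, 66.0], [551.0, 69.0], [546.0, 185.0]] [512. 125.] [ 73. 116.] 2.4 (np.float64(83.96349515672328), 1968)
obj [ 616. -193.   95.] [ 680. -128.  131.] 394
obj [607. -76. 107.] [677. -12. 116.] 844
obj [609.  39. 107.] [672. 110. 117.] 844
```

View pics/t5.png

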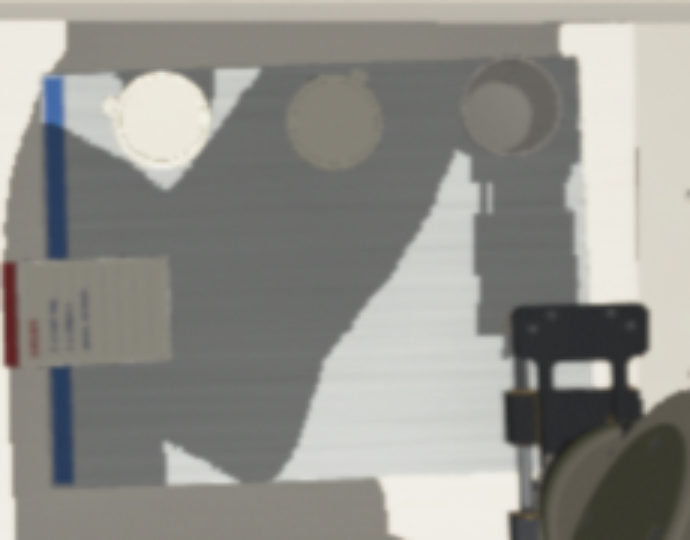

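The top view shows the pad (red end at (10,315)) sticking out squarely past the blue edge by about 28–29 mm. It lies flat, the tubs and ramekin have not moved, and the arm is clear at lower right.

```bash
python3 -c "
from rig import robot;print(robot.sign_off())"
```

```text
the job is handed in; nothing more can be done
None
```

I pushed the order pad, red end first, until about 28–29 mm of it stuck out squarely past the blue edge (within about 0.4°); it lies flat, the tubs and ramekin measured unmoved, the arm is clear, and the job is handed in at about 10 s.

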